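Knock the rivet punch down, then hold the mallet ready over the stamp

ROBOT

A 7-joint arm with a two-finger parallel gripper is mounted at the origin on the work surface. World frame = base frame: x ahead of the robot, y to its left, z up, the work surface at z = 0. Lengths are in m, angles in rad, forces in N, time in s.
With the tool pointing down it reaches from about 0.4 to 0.875 m from the base axis. Payload 19.3 kg.
Tool frame: the origin (TCP) lies at the very end of the fingers, on their centre line; the grasp point (between the pads) lies bot.tcp_to_grasp behind it (bot.tcp_to_grasp is the distance from the TCP to the grasp point, in m); z points along the fingers, y is the direction in which the jaws open and shut (so a half turn about z gives the same grasp; the last joint's range is limited). The gripper opens to 85 mm and grips with 20 to 120 N. Pads are 22 mm wide; open, the fingers measure 114 mm over their backs; the gripper's body (76 mm by 85 mm) begins 54 mm behind the grasp point. The pads swing forward as they close: fully open they stand 13 mm farther back than shut.
Start: joints at [-0.07, 0.521, -0.036, 1.599, 0.021, 1.021, -0.113], TCP at [0.625, -0, 0.231] pointing down, gripper open.
Joint ranges: [-2.91, 2.91], [-0.3, 2.13], [-1.5, 1.42], [0.17, 2.43], [-1.26, 4.41], [0.16, 1.93], [-2.52, 2.52]. Speed limits (rad/s): [1.89, 1.89, 2.39, 2.39, 3.01, 3.01, 3.01].

INTERFACE

Orientations are given as [roll, pitch, yaw] about the fixed x, y, z axes, in that order (R = Rz(yaw) Ry(pitch) Rx(roll)).
In Python, from workcell import bot gives the robot as it stands.
- The arm moves only by the tool servo_tool, never from a script. Its argument "targets" is a list of rows, each a list of 2 entries, a list of its own where there are three numbers: the shift along the tool's x, y, z in units of 0.05 m (1.0 is 0.05 m), then the turn about the tool's z in units of 5 degrees (1.0 is 5 degrees). A call has 1 to 12 rows; each row shifts and turns the commanded pose from where the row before left it, along the tool's axes as they then stand; what a row does not reach is not made up. A row lasts 1/8 s, in which the tool goes at most 62.5 mm and 10.7 degrees, less where a joint would pass 70% of its speed; a pose out of reach is approached as far as the arm can. A call with a number of a shift or a turn outside -1 to 1 is refused whole. A call with a gripper value outside its range is refused whole. "gripper" is the opening, from -1 (shut) to 1 (fully open), so that 0 is half open, set as the call begins (left out, the last holds). The fingers move at their own pace and stop on an object; "newtons" is the grip in N (left out, the last holds). Time passes only in rows, so rows that do not move let the fingers close. It gives the time, the measured TCP pose, the force and the opening at its end, in the units of the state.
- bot.observe(): the state, without advancing time (a new reading comes with each control period).
- bot.grab_frame(name): name is "scene" or "side" or "wrist"; returns the picture (420x560x3 uint8, blue, green, red); there is no depth.
- bot.get_calibration(name): a dict with "fx", "fy", "cx", "cy" (pixels), "k1" (the pictures are not rectified: a ray, as slopes to the right and down, at radius r is drawn at 1 + k1 r^2 times it, then the intrinsics apply), "pose" (4x4, takes a point from camera to world coordinates). Camera axes: x right, y up, looking along -z (the intrinsics and any distortion apply to the point x, -y, -z); pixel columns grow to the right and rows downward; lengths in m; the calibration is good to about 2 mm. A picture is of the moment at which its call begins: read the wrist's pose just before it. get_calibration takes no time and is no camera call; for the wrist camera it gives the pose at the moment of the call.
- bot.job_done(): hands the job in, once; it reports no verdict.
The state is a dict: "clock": time; "qpos": joint angles; "qd": joint speeds; "joint_efforts": joint torques, N m; "position": TCP position; "tool_rot": TCP orientation; "force": force on the tool from outside, world axes, zero at the start; "moment": the same for the moment, N m; "grip_width": finger opening in m.
Only numpy, scipy, OpenCV 4.12 (cv2) and the standard library are available. Lean on these libraries where they do the work, as an engineer would, in place of code of your own. Each camera call takes 0.05 s, during which the arm holds its last target.

TASK

At the skewer stall's marking bench, pick up the wooden mallet and use it to knock the red-capped sprung punch fully down, then let it spring back up. Then carry the mallet over the rack of standing skewers to the blue-capped stamp and finish while still holding it there, ready for the next blow: its lower face level and hovering about a centimetre above the middle of the blue cap, its head squared up with the cap. Touch neither the stamp nor the skewer rack, and leave the mug, jar and can where they stand.

Things in the scene. Friction and masses are not known exactly. Their poses are not given: they have to be found in the camera images.
- mallet: Wooden mallet standing on its head, 0.28 to 0.42 kg, on either side of the rack. Head: pale block 60 (x) x 46 (y) x 90 (z) mm. Handle: dark, level, 24 wide x 30 high, sticking out 140 mm from the head's -x side, its centre line 45 mm up. Origin: centre of the head's lower (striking) face; x points away from the handle, z up. Centre of mass 17 mm off the head's middle towards the handle.
- punch_station: Fixed fixture with the red-capped punch, on either side of the rack: green base 120 (x) x 90 (y) x 20 mm, dark steel guide 44 x 44 mm up to 60 mm above the table; a skewer lies through it along x, its wooden handle (up to 36 mm high) ending 240 mm from the middle on the +x side. Origin: centre of the underside, straight under the punch.
- punch_top (a point): Centre of the top of the punch's round red cap (36 mm across, 12 mm thick), 90 mm above the table when up. It moves with the punch. z up.
- punch (a joint): Travel of the red-capped punch in m: 0 up, 0.014 fully down on its solid stop. A spring pushes it back up: about 3 N to start it moving, about 9 N at the bottom.
- stamp_station: Fixed fixture with the blue-capped stamp, on the other side of the rack: green base 120 (x) x 90 (y) x 20 mm, dark steel guide 60 x 44 mm up to 60 mm; a skewer lies through it as in the punch fixture. Origin: centre of the underside, straight under the stamp; x is the long direction of the blue cap.
- stamp_top (a point): Centre of the top of the stamp's oblong blue cap (60 mm along the fixture's x, 30 mm along y, 12 mm thick), 90 mm above the table when up. z up.
- stamp (a joint): Travel of the blue-capped stamp in m: 0 up, 0.014 down; sprung like the punch. It is to stay at 0.
- rack: Fixed dark steel rack 320 (x) x 56 (y) mm with seven skewers standing in a row along x, wooden handles up, tops 150 mm above the table. It stands between the two fixtures. Origin: centre of its underside, x along the row.
- mug: Blue ceramic mug 76 mm wide, 85 mm high, handle on its +y side; loose, leave alone. Origin: centre of the underside.
- jar: Closed amber jar 64 mm wide, 100 mm high; loose, leave alone. Origin: centre of the underside.
- can: Yellow can 66 mm wide, 110 mm high; loose, leave alone. Origin: centre of the underside.
Mind the look-alikes: they are no part of the job. What is shaped like the mallet but green or purple is not meant.

How it is judged:
On the way, in this order (a step that is already met when the one before it is completed fails the run):
1. the mallet knocks the red-capped punch fully down (12 of its 14 mm) (value of joint punch above 0.012 m and contact force between mallet and punch_station above 1 N).
2. the punch has sprung back up (value of joint punch below 0.003 m), for 0.05 s.
3. the mallet is carried over the skewer rack (y of mallet in the frame of rack between -0.06 and 0.06 m and x of mallet in the frame of rack between -0.2 and 0.2 m and z of mallet in the frame of rack above 0.145 m).
At the end, for the whole second after the job is handed in: Still held by the fingers and at rest: mallet face centred within 10 mm over the blue cap and 3 to 22 mm above it, upright within 7 degrees, squared to the cap within 10 degrees (handle either way), touching nothing else; punch back up, stamp unpressed (horizontal distance between mallet and stamp_top below 0.01 m and z of mallet in the frame of stamp_top between 0.003 and 0.022 m and angle between mallet's own z axis and vertical below 0.12 rad and angle between the x axis of mallet and the x axis of stamp_station, either way round below 0.17 rad and contact force between mallet and the fingers above 1 N and contact force between mallet and stamp_station below 0.2 N and contact force between mallet and punch_station below 0.2 N and contact force between mallet and rack below 0.2 N and linear speed of mallet below 0.03 m/s and value of joint punch below 0.003 m and value of joint stamp below 0.002 m); the arm keeps its last pose, push and grip.
It fails at once if the stamp fixture is touched (contact force between anything else and stamp_station above 1 N).
It fails at once if the skewer rack is touched (contact force between anything else and rack above 1 N).
It fails at once if the mug, jar or can is displaced or tipped (distance of any of mug, jar, can from where it was at the start of the episode above 0.03 m or angle between any of mug, jar, can's own z axis and vertical above 0.3 rad).
It also fails if it takes over 48 s, if anything falls off the work surface, if the arm or the gripper's body presses on something with over 40 N, if the wrist force passes 120 N, or if a joint passes its speed limit or range.

## Working session

There is one attempt and no reset: what is moved stays moved. The work goes in short steps, Python scripts to look and compute and a tool call to move; the robot and the scene stay as the last step left them, time stands still between calls to the robot, and variables do not carry over. Pictures are saved under pics/ and viewed, and the job is handed in when it is done.

Besides the shell and the picture viewer there is one more tool, called after "Request:" as a command line: name --argument value ..., lists and objects as JSON in quotes. servo_tool: Moves the arm, as the interface text tells. Its arguments: {"type":"object","properties":{"targets":{"type":"array","items":{"type":"array"}},"gripper":{"type":"number"},"newtons":{"type":"number"}},"required":["targets"]}

```bash
ls; mkdir -p pics
python3 - <<'E'
from workcell import bot
import cv2
print(bot.observe()); print(bot.tcp_to_grasp)
for n in ["scene","side","wrist"]:
    c=bot.get_calibration(n); print(n,c)
    cv2.imwrite(f"pics/{n}0.png",bot.grab_frame(n))
E
```

```text
pics
{'clock': 0.0, 'qpos': array([-0.0702021 ,  0.52200996, -0.03632012,  1.59998893,  0.02121301,
        1.02112802, -0.11283823]), 'qd': array([ 6.21020921e-05, -1.67852300e-03,  1.80194263e-03, -4.10562479e-04,
       -2.34743324e-04, -1.09007669e-03, -8.33116261e-04]), 'joint_efforts': array([-4.24098413e-03, -9.27110124e+01,  1.97758444e+00, -3.69928443e+01,
        1.76317629e-02,  8.19846697e-03, -6.58496788e-05]), 'position': array([ 6.24661437e-01, -4.39976970e-05,  2.30735189e-01]), 'tool_rot': array([-3.14044792e+00,  9.76182116e-05,  1.57075042e+00]), 'force': array([-0.07500953,  0.35323503, -0.12228493]), 'moment': array([-0.00867608,  0.0253334 ,  0.06709496]), 'grip_width': 0.08513740944941821}
0.0187
scene {'fx': 446.7519466604667, 'fy': 446.7519466604667, 'cx': 283.33947815807414, 'cy': 204.1140306043479, 'k1': -0.11292916584419575, 'pose': array([[-0.08402053, -0.8378097 ,  0.53945849,  1.1100811 ],
       [ 0.99637069, -0.06322672,  0.05698981,  0.07803161],
       [-0.01363843,  0.54228894,  0.84008137,  1.16209812],
       [ 0.        ,  0.        ,  0.        ,  1.        ]])}
side {'fx': 398.78035996594514, 'fy': 398.78035996594514, 'cx': 279.636061445396, 'cy': 212.24486838105784, 'k1': 0.020786769659592124, 'pose': array([[-0.93701301,  0.23502763, -0.25839627,  0.07352959],
       [-0.34927875, -0.623439  ,  0.69951996,  0.90159187],
       [ 0.00331221,  0.74571163,  0.66626061,  0.93214136],
       [ 0.        ,  0.        ,  0.        ,  1.        ]])}
wrist {'fx': 302.3657914678455, 'fy': 302.3657914678455, 'cx': 283.557161976049, 'cy': 211.2196065922834, 'k1': -0.06399628179515994, 'pose': array([[ 0.99999657,  0.00103482,  0.00240707,  0.62535928],
       [-0.00173262,  0.95032718,  0.3112479 ,  0.08081528],
       [-0.00196541, -0.311251  ,  0.95032571,  0.37395528],
       [ 0.        ,  0.        ,  0.        ,  1.        ]])}
```

View pics/scene0.png

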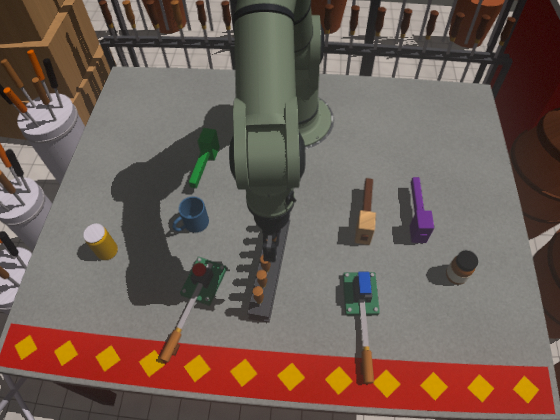

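View pics/side0.png

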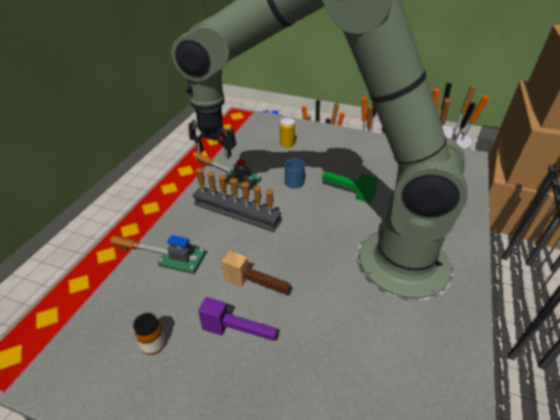

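View pics/wrist0.png

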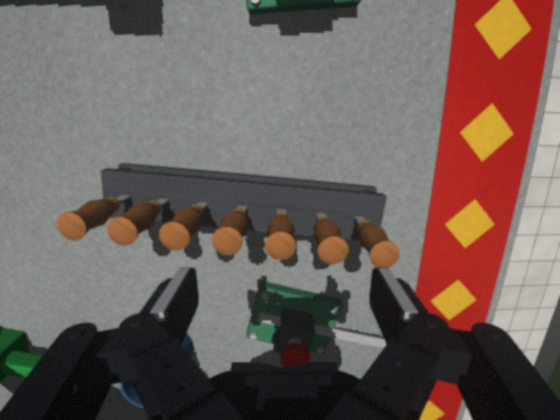

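```bash
cat > h.py <<'E'
import numpy as np, cv2
from workcell import bot
def rays(cal,px):
    K=np.array([[cal['fx'],0,cal['cx']],[0,cal['fy'],cal['cy']],[0,0,1]])
    p=cv2.undistortPoints(np.array(px,float).reshape(-1,1,2),K,np.array([cal['k1'],0,0,0,0.]) ).reshape(-1,2)
    d=np.c_[p[:,0],-p[:,1],-np.ones(len(p))]
    T=cal['pose']; return T[:3,3], d@T[:3,:3].T
def plane(cal,px,z):
    o,d=rays(cal,px); return o+d*((z-o[2])/d[:,2])[:,None]
def proj(cal,P):
    T=np.linalg.inv(cal['pose']); c=np.atleast_2d(P)@T[:3,:3].T+T[:3,3]
    K=np.array([[cal['fx'],0,cal['cx']],[0,cal['fy'],cal['cy']],[0,0,1]])
    c=c*[1,-1,-1]
    return cv2.projectPoints(c,np.zeros(3),np.zeros(3),K,np.array([cal['k1'],0,0,0,0.]))[0].reshape(-1,2)
def tri(c1,p1,c2,p2):
    o1,d1=rays(c1,[p1]);o2,d2=rays(c2,[p2]);A=np.c_[d1[0],-d2[0]]
    s=np.linalg.lstsq(A,o2-o1,rcond=None)[0]
    a=o1+s[0]*d1[0];b=o2+s[1]*d2[0]; return (a+b)/2,np.linalg.norm(a-b)
E
python3 - <<'E'
import cv2
s=cv2.imread('pics/scene0.png')
def crop(f,x,y,w,h,k,o):
    i=cv2.imread(f)[y:y+h,x:x+w]; cv2.imwrite(o,cv2.resize(i,None,fx=k,fy=k,interpolation=cv2.INTER_CUBIC))
crop('pics/scene0.png',340,170,110,150,4,'pics/c1.png')
crop('pics/scene0.png',170,220,130,110,5,'pics/c2.png')
crop('pics/side0.png',150,160,160,170,3,'pics/c3.png')
E
```

```text
(no output)
```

View pics/c1.png

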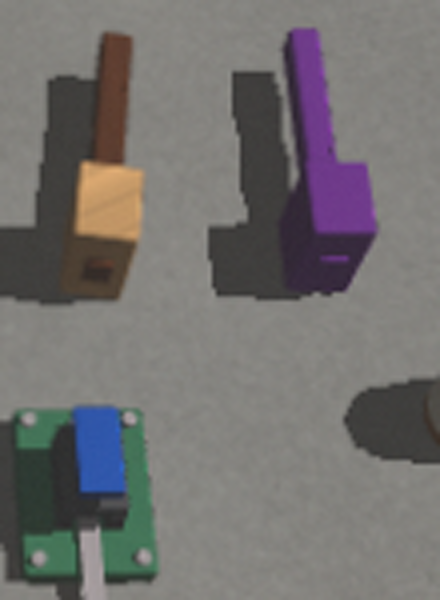

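View pics/c2.png

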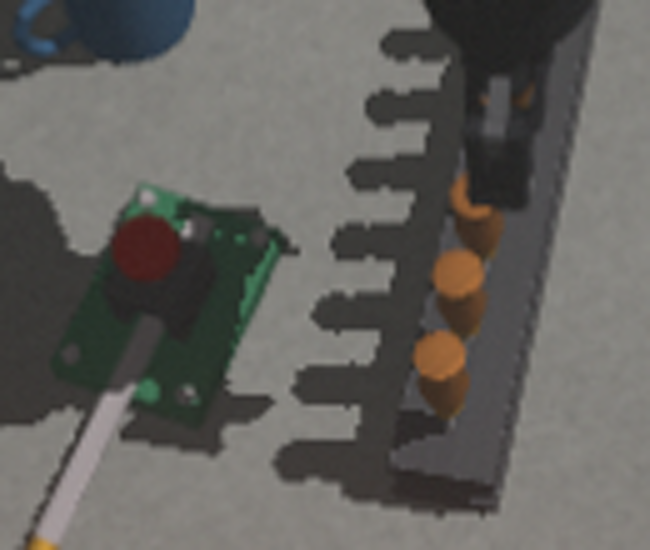

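View pics/c3.png

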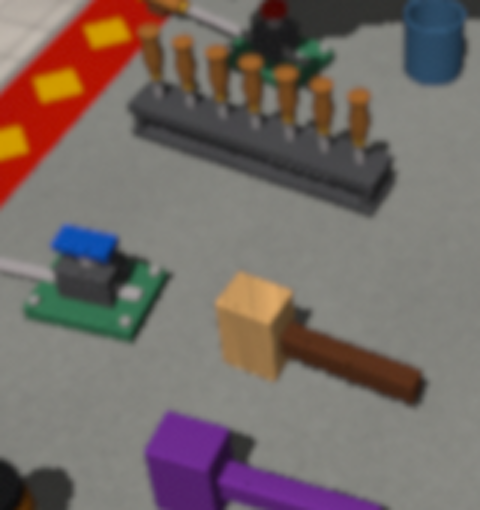

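```bash
cat > m.py <<'E'
from h import *
S=bot.get_calibration('scene'); D=bot.get_calibration('side')
def c(pts,x,y,k): return (np.array(pts,float)+.5)/k-.5+[x,y]
h=c([(82,163),(144,169),(138,240),(76,233)],340,170,4)
P=plane(S,h,.09); print('head',P.round(4),P.mean(0),[np.linalg.norm(P[i]-P[i-1]).round(4) for i in range(4)])
ax=((P[3]-P[0])+(P[2]-P[1])); print('yaw',np.degrees(np.arctan2(ax[1],ax[0])))
hd=c([(104,33),(132,36),(94,160),(124,165)],340,170,4)
P=plane(S,hd,.06); a=(P[0]+P[1])/2;b=(P[2]+P[3])/2; print('handle',P.round(4),a,b,'yaw',np.degrees(np.arctan2(*(b-a)[1::-1])))
b=c([(76,407),(119,407),(126,492),(80,494)],340,170,4)
P=plane(S,b,.09); print('blue',P.round(4),P.mean(0),[np.linalg.norm(P[i]-P[i-1]).round(4) for i in range(4)])
ax=((P[3]-P[0])+(P[2]-P[1])); print('yaw',np.degrees(np.arctan2(ax[1],ax[0])))
bs=c([(14,412),(142,407),(157,577),(25,580)],340,170,4)
P=plane(S,bs,.02); print('base',P.round(4),P.mean(0))
ax=((P[3]-P[0])+(P[2]-P[1])); print('yaw',np.degrees(np.arctan2(ax[1],ax[0])))
# side
hs=c([(236,272),(294,293),(277,327),(217,303)],150,160,3); P=plane(D,hs,.09); print('head side',P.round(4),P.mean(0))
bs=c([(64,226),(119,237),(109,260),(52,246)],150,160,3); P=plane(D,bs,.09); print('blue side',P.round(4),P.mean(0))
ax=((P[0]-P[1])+(P[3]-P[2])); print('yaw',np.degrees(np.arctan2(ax[1],ax[0])))
# red
for n,C in(('scene',S),('side',D)):
    im=cv2.imread(f'pics/{n}0.png'); 
    hsv=cv2.cvtColor(im,cv2.COLOR_BGR2HSV)
    m=((hsv[...,0]<8)|(hsv[...,0]>172))&(hsv[...,1]>150)&(hsv[...,2]>45)
    nn,l,st,ce=cv2.connectedComponentsWithStats(m.astype('uint8'))
    for i in range(1,nn):
        if 30<st[i,4]<1000: print(n,st[i],ce[i],plane(C,[ce[i]],.09 if n=='scene' else .087))
r=c([(146,249)],170,220,5); print('red hand',plane(S,r,.09))
# rack: handle tops from scene z=.15
t=c([(459,272),(440,357)],170,220,5); print('tops',plane(S,t,.15))
t=c([(149,32),(182,43),(217,52),(251,63),(287,74),(321,85),(359,97)],150,160,3); print('tops side',plane(D,t,.15).round(3))
E
python3 m.py
```

```text
head [[0.4263 0.224  0.09  ]
 [0.428  0.2679 0.09  ]
 [0.4863 0.2622 0.09  ]
 [0.4839 0.2194 0.09  ]] [0.45611624 0.24337221 0.09      ] [np.float64(0.0578), np.float64(0.0439), np.float64(0.0585), np.float64(0.0429)]
yaw -5.0699140148951045
handle [[0.2883 0.2461 0.06  ]
 [0.2895 0.2674 0.06  ]
 [0.4039 0.2369 0.06  ]
 [0.4066 0.2587 0.06  ]] [0.28892194 0.25674315 0.06      ] [0.40525316 0.24777236 0.06      ] yaw -4.4095960969445445
blue [[0.6151 0.2189 0.09  ]
 [0.6131 0.247  0.09  ]
 [0.6721 0.2507 0.09  ]
 [0.6755 0.2214 0.09  ]] [0.64393885 0.23450273 0.09      ] [np.float64(0.0604), np.float64(0.0282), np.float64(0.059), np.float64(0.0295)]
yaw 2.955459994747155
base [[0.5897 0.1851 0.02  ]
 [0.5795 0.2741 0.02  ]
 [0.7022 0.2818 0.02  ]
 [0.7103 0.1944 0.02  ]] [0.64543607 0.23383218 0.02      ]
yaw 3.9956396159721015
head side [[0.4803 0.2224 0.09  ]
 [0.4178 0.2274 0.09  ]
 [0.4156 0.2706 0.09  ]
 [0.4797 0.2639 0.09  ]] [0.44834348 0.24607307 0.09      ]
blue side [[0.6667 0.2264 0.09  ]
 [0.6082 0.2206 0.09  ]
 [0.6015 0.2511 0.09  ]
 [0.6628 0.2542 0.09  ]] [0.63478215 0.23807505 0.09      ]
yaw 4.196974022268508
side [222 109  30  24 295] [235.46779661 118.70508475] [[ 0.79005487 -0.48464348  0.087     ]]
side [201 136  22  23 218] [210.16513761 147.38073394] [[ 0.78538148 -0.24454736  0.087     ]]
side [237 159   8   7  44] [240.84090909 162.38636364] [[ 0.63196165 -0.19421604  0.087     ]]
red hand [[ 0.6423036  -0.19953296  0.09      ]]
tops [[ 0.6679564  -0.0272281   0.15      ]
 [ 0.71296746 -0.03151466  0.15      ]]
tops side [[ 0.7   -0.021  0.15 ]
 [ 0.656 -0.016  0.15 ]
 [ 0.613 -0.015  0.15 ]
 [ 0.57  -0.01   0.15 ]
 [ 0.526 -0.006  0.15 ]
 [ 0.485 -0.002  0.15 ]
 [ 0.44   0.003  0.15 ]]
```

Request:
servo_tool --targets '[[[0.7,-0.5,0],0],[[0.7,-0.5,0],0],[[0.7,-0.5,0],0],[[0.7,-0.5,0],0],[[0.7,-0.5,0],0],[[0.7,-0.5,0],0],[[0.7,-0.5,0],0],[[0,0,0],-1],[[0,0,0],-1],[[0,0,0],-1],[[0,0,0],-1],[[0,0,0],-1]]' --gripper 1 --newtons 80

```text
clock: 1.65
position: [0.4499, 0.2449, 0.2312]
tool_rot: [-3.141, 0.0, 2.01]
force: [-0.5, -0.7, 0.1]
grip_width: 0.0856
```

Request:
servo_tool --targets '[[[0,0,0],-1],[[0,0,0],-1],[[0,0,0],-1],[[0,0,0],-1],[[0,0,0],-1],[[0,0,0],-1],[[0,0,0],-1],[[0,0,0],-1],[[0,0,0],-1],[[0,0,0],-1],[[0,0,0],-1],[[0,0,0],-1]]'

```text
clock: 3.15
position: [0.4499, 0.2449, 0.2312]
tool_rot: [-3.141, -0.0, 3.057]
force: [0.4, 0.4, 0.3]
grip_width: 0.0852
```

Run:
```python
from h import *
print(bot.observe())
for n in ["scene","side","wrist"]:
    c=bot.get_calibration(n)
    if n=='wrist': np.save('w1.npy',c['pose'])
    cv2.imwrite(f"pics/{n}1.png",bot.grab_frame(n))
```

```text
{'clock': 3.15, 'qpos': array([-0.27481936,  0.36942159, -0.43548881,  1.87686347,  0.19024499,
        0.93617161,  0.68836759]), 'qd': array([ 0.11476964,  0.01765057, -0.14872138, -0.00630218,  0.06879957,
        0.01616316,  0.62942844]), 'joint_efforts': array([-1.50098596e+00, -7.29955816e+01, -3.49668480e+00, -3.43101203e+01,
       -2.11921837e-01, -5.18777920e-02, -2.09046118e+00]), 'position': array([0.44993149, 0.24488163, 0.23116709]), 'tool_rot': array([-3.14138575e+00, -2.72940073e-04,  3.05709344e+00]), 'force': array([0.39459869, 0.36059612, 0.25582134]), 'moment': array([-0.01192333,  0.0172083 ,  0.07060144]), 'grip_width': 0.08521848768362288}
```

View pics/wrist1.png

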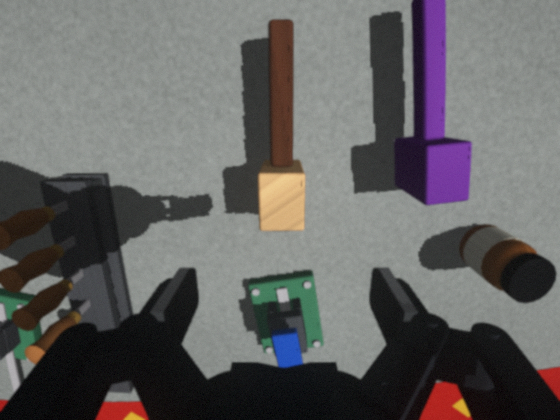

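View pics/scene1.png

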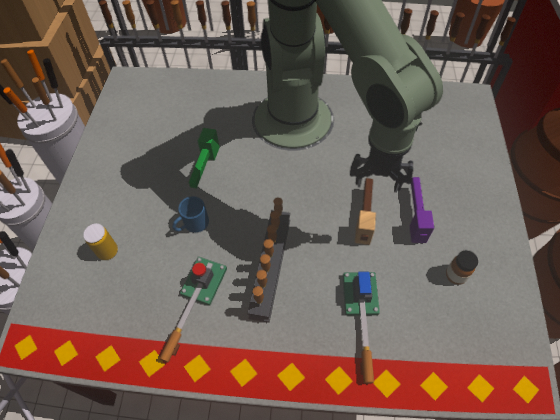

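Run:
```python
from h import *
i=cv2.imread('pics/wrist1.png')[150:250,235:330]; cv2.imwrite('pics/c4.png',cv2.resize(i,None,fx=6,fy=6,interpolation=cv2.INTER_CUBIC))
i=cv2.imread('pics/wrist1.png')[260:380,235:335]; cv2.imwrite('pics/c5.png',cv2.resize(i,None,fx=5,fy=5,interpolation=cv2.INTER_CUBIC))
```

```text
(no output)
```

View pics/c4.png

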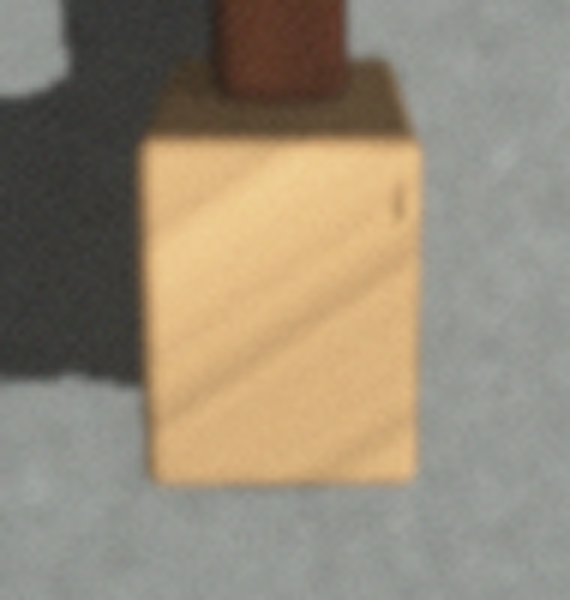

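View pics/c5.png

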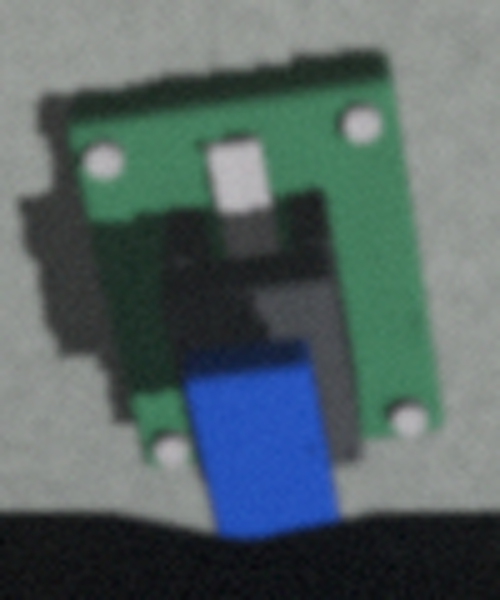

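Run:
```python
from h import *
W=bot.get_calibration('wrist'); W['pose']=np.load('w1.npy')
def c(pts,x,y,k): return (np.array(pts,float)+.5)/k-.5+[x,y]
P=plane(W,c([(142,138),(422,138),(418,484),(152,486)],235,150,6),.09); print(P.round(4),P.mean(0).round(4),[np.linalg.norm(P[i]-P[i-1]).round(4) for i in range(4)])
e=P[3]+P[2]-P[0]-P[1]; print('yaw x',np.degrees(np.arctan2(e[1],e[0]))); e=P[1]+P[2]-P[0]-P[3]; print('yaw y-90',np.degrees(np.arctan2(e[1],e[0]))-90)
P=plane(W,c([(186,378),(312,362),(340,518),(218,536)],235,260,5),.09); print('blue',P.round(4),P.mean(0).round(4),[np.linalg.norm(P[i]-P[i-1]).round(4) for i in range(4)])
e=P[3]+P[2]-P[0]-P[1]; print('yaw x',np.degrees(np.arctan2(e[1],e[0])));e=P[1]+P[2]-P[0]-P[3]; print('yaw y-90',np.degrees(np.arctan2(e[1],e[0]))-90)
S=bot.get_calibration('scene')
im=cv2.imread('pics/scene1.png');hsv=cv2.cvtColor(im,cv2.COLOR_BGR2HSV)
m=((hsv[...,0]<8)|(hsv[...,0]>172))&(hsv[...,1]>150)&(hsv[...,2]>80)
nn,l,st,ce=cv2.connectedComponentsWithStats(m.astype('uint8'))
for i in range(1,nn):
    if 30<st[i,4]<1000: print(st[i],ce[i],plane(S,[ce[i]],.09))
i=im[250:300,170:240]; cv2.imwrite('pics/c6.png',cv2.resize(i,None,fx=8,fy=8,interpolation=cv2.INTER_CUBIC))
```

```text
[[0.4227 0.2239 0.09  ]
 [0.4266 0.2681 0.09  ]
 [0.4853 0.2636 0.09  ]
 [0.4817 0.2189 0.09  ]] [0.4541 0.2436 0.09  ] [np.float64(0.0592), np.float64(0.0444), np.float64(0.0589), np.float64(0.0448)]
yaw x -4.661227475046817
yaw y-90 -4.809091886171316
blue [[0.6124 0.2177 0.09  ]
 [0.6104 0.2471 0.09  ]
 [0.6577 0.2505 0.09  ]
 [0.6608 0.2206 0.09  ]] [0.6354 0.234  0.09  ] [np.float64(0.0484), np.float64(0.0294), np.float64(0.0474), np.float64(0.0301)]
yaw x 3.7399789988812127
yaw y-90 4.8580882746360885
[192 263  14  13 135] [198.72592593 268.82962963] [[ 0.64069653 -0.20002747  0.09      ]]
```

View pics/c6.png

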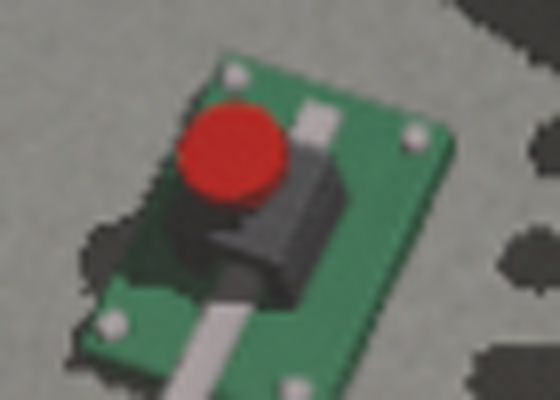

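Request:
servo_tool --targets '[[[0,-0.02,0.5],0],[[0,0,0.5],0],[[0,0,0.5],0],[[0,0,0.5],0],[[0,0,0.5],0],[[0,0,0.5],0],[[0,0,0.5],0],[[0,0,0.4],0],[[0,0,0],0]]'

```text
clock: 4.42
position: [0.4492, 0.2437, 0.0353]
tool_rot: [-3.14, -0.002, 3.053]
force: [0.3, -0.3, 0.5]
grip_width: 0.0852
```

Request:
servo_tool --targets '[[[0,0,0],0],[[0,0,0],0],[[0,0,0],0],[[0,0,0],0],[[0,0,0],0],[[0,0,0],0],[[0,0,0],0],[[0,0,0],0]]' --gripper -1 --newtons 80

```text
clock: 5.42
position: [0.4503, 0.2438, 0.0373]
tool_rot: [3.141, 0.001, 3.054]
force: [-2.7, -2.5, 11.6]
grip_width: 0.0454
```

Request:
servo_tool --targets '[[[0,0,-0.2],0],[[0,0,-0.4],0],[[0,0,-0.5],0],[[0,0,-0.5],0],[[0,0,-0.5],0],[[0,0,-0.5],0],[[0,0,-0.5],0],[[0,0,-0.5],0],[[0,0,-0.4],0],[[0,0,-0.2],0],[[0,0,0],0]]'

```text
clock: 6.8
position: [0.45, 0.2439, 0.2467]
tool_rot: [3.141, 0.001, 3.054]
force: [0.4, 0.6, -4.9]
grip_width: 0.0452
```

Run:
```python
from h import *
s=bot.observe();print(s['position'],s['tool_rot'],s['force'],s['moment'],s['qpos'].round(2))
a=bot.grab_frame('scene');b=bot.grab_frame('side');c=bot.grab_frame('wrist')
cv2.imwrite('pics/scene2.png',a);cv2.imwrite('pics/side2.png',b)
cv2.imwrite('pics/wrist2.png',c)
cv2.imwrite('pics/c7.png',cv2.resize(a[130:290,300:460],None,fx=3.5,fy=3.5,interpolation=cv2.INTER_CUBIC))
cv2.imwrite('pics/c8.png',cv2.resize(b[130:320,150:340],None,fx=3,fy=3,interpolation=cv2.INTER_CUBIC))
```

```text
[0.44995424 0.2439448  0.24671636] [3.14124396e+00 7.17412196e-04 3.05418612e+00] [ 0.44294362  0.57347781 -4.88027799] [-0.0352746  -0.08823907 -0.08443729] [-0.26  0.35 -0.45  1.86  0.18  0.97  0.69]
```

View pics/c7.png

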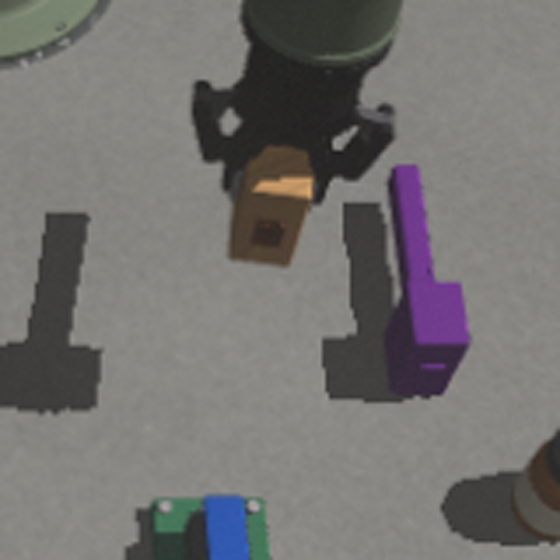

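View pics/c8.png

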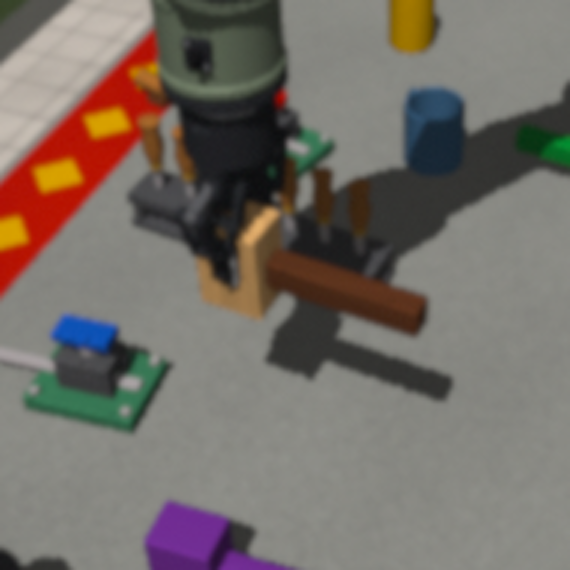

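View pics/wrist2.png

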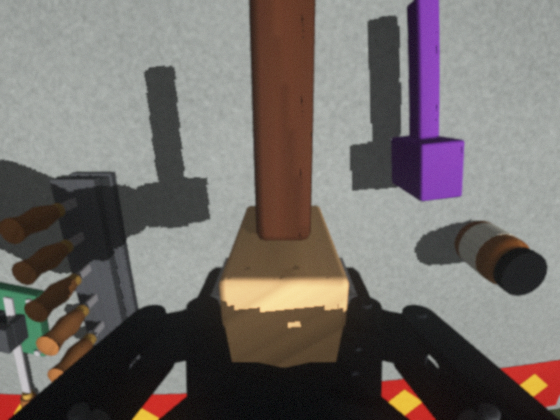

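Request:
servo_tool --targets '[[[-0.32,-0.61,0],0],[[-0.32,-0.61,0],0],[[-0.32,-0.61,0],0],[[-0.32,-0.61,0],0],[[-0.32,-0.61,0],0],[[-0.32,-0.61,0],0],[[-0.32,-0.61,0],0],[[-0.32,-0.61,0],0],[[-0.32,-0.61,0],0],[[-0.32,-0.61,0],0],[[-0.32,-0.61,0],0],[[-0.32,-0.61,0],0]]'

```text
clock: 8.45
position: [0.6093, -0.1383, 0.2453]
tool_rot: [3.141, -0.001, 3.054]
force: [0.7, 0.3, -3.6]
grip_width: 0.0449
```

Request:
servo_tool --targets '[[[-0.32,-0.59,0],0],[[-0.32,-0.59,0],0],[[0,0,0],0],[[0,0,0],0]]'

```text
clock: 8.95
position: [0.6357, -0.1983, 0.2453]
tool_rot: [3.141, -0.001, 3.055]
force: [0.2, -0.0, -3.6]
grip_width: 0.0451
```

Run:
```python
from h import *
s=bot.observe();print(s['position'],s['tool_rot'],s['force'],s['qpos'].round(2))
for n in ["scene","side","wrist"]:
    cv2.imwrite(f"pics/{n}3.png",bot.grab_frame(n))
```

```text
[ 0.63569197 -0.19825901  0.24533188] [ 3.14082181e+00 -1.45316076e-03  3.05468122e+00] [ 0.18033564 -0.03134738 -3.55351906] [ 0.39  0.59 -0.28  1.45  0.17  1.12  1.56]
```

View pics/scene3.png

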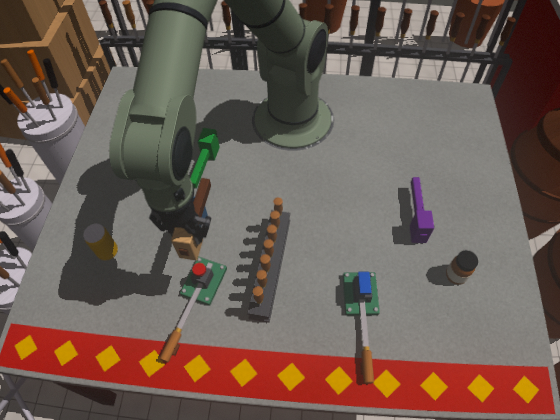

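View pics/side3.png

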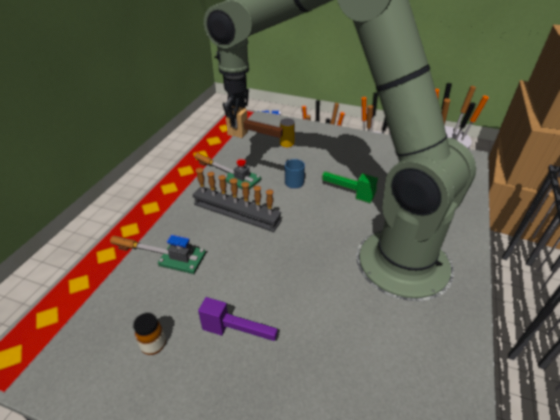

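Request:
servo_tool --targets '[[[0,0,0.4],0],[[0,0,0.5],0],[[0,0,0.5],0],[[0,0,0.4],0],[[0,0,0.3],0],[[0,0,0.16],0],[[0,0,0],0],[[0,0,0],0]]'

```text
clock: 10.1
position: [0.6364, -0.199, 0.134]
tool_rot: [-3.141, 0.001, 3.054]
force: [0.5, 0.5, -3.8]
grip_width: 0.045
```

Run:
```python
from h import *
s=bot.observe();print(s['position'],s['tool_rot'],s['force'],s['qpos'].round(2))
a=bot.grab_frame('scene');b=bot.grab_frame('side')
A=cv2.resize(a[190:310,150:270],None,fx=4,fy=4,interpolation=cv2.INTER_CUBIC)
B=cv2.resize(b[110:210,190:310],None,fx=3,fy=3,interpolation=cv2.INTER_CUBIC)
B=cv2.copyMakeBorder(B,0,A.shape[0]-B.shape[0],0,0,0)[:, :320]
cv2.imwrite('pics/c9.png',np.hstack([A,B]))
```

```text
[ 0.63638539 -0.19899307  0.13398944] [-3.14143325e+00  9.80021525e-04  3.05424050e+00] [ 0.47278901  0.47624692 -3.79112339] [ 0.38  0.7  -0.26  1.55  0.21  0.91  1.53]
```

View pics/c9.png

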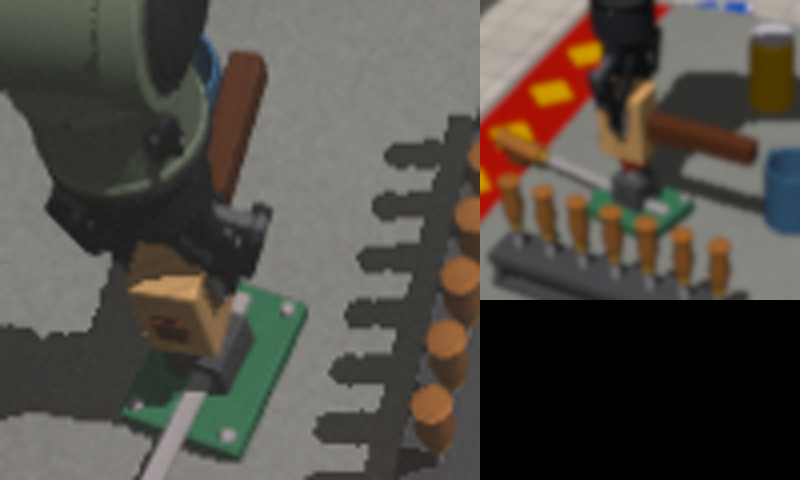

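Request:
servo_tool --targets '[[[0,0,0.1],0],[[0,0,0.1],0],[[0,0,0.1],0],[[0,0,0.08],0],[[0,0,0],0],[[0,0,0],0]]'

```text
clock: 10.95
position: [0.6362, -0.199, 0.1146]
tool_rot: [-3.141, 0.001, 3.054]
force: [-0.1, -1.0, 4.6]
grip_width: 0.0453
```

Request:
servo_tool --targets '[[[0,0,0.04],0],[[0,0,0.03],0],[[0,0,0],0],[[0,0,0],0]]'

```text
clock: 11.45
position: [0.6366, -0.199, 0.1131]
tool_rot: [-3.141, 0.002, 3.054]
force: [-8.4, 1.2, 32.5]
grip_width: 0.0453
```

Request:
servo_tool --targets '[[[0,0,-0.1],0],[[0,0,-0.24],0],[[0,0,-0.4],0],[[0,0,-0.5],0],[[0,0,-0.5],0],[[0,0,-0.5],0],[[0,0,-0.3],0],[[0,0,-0.16],0],[[0,0,0],0],[[0,0,0],0]]'

```text
clock: 12.7
position: [0.6357, -0.1988, 0.2449]
tool_rot: [3.141, -0.001, 3.054]
force: [0.2, 0.3, -3.6]
grip_width: 0.0453
```

Run:
```python
from h import *
s=bot.observe();print(s['position'],s['tool_rot'],s['force'],s['qpos'].round(2))
a=bot.grab_frame('scene');b=bot.grab_frame('side')
cv2.imwrite('pics/scene4.png',a);cv2.imwrite('pics/side4.png',b)
A=cv2.resize(a[190:310,150:270],None,fx=4,fy=4,interpolation=cv2.INTER_CUBIC)
B=cv2.resize(b[80:200,190:310],None,fx=3,fy=3,interpolation=cv2.INTER_CUBIC)
B=cv2.copyMakeBorder(B,0,A.shape[0]-B.shape[0],0,0,0)[:, :320]
cv2.imwrite('pics/c10.png',np.hstack([A,B]))
```

```text
[ 0.63566308 -0.19883459  0.24491032] [ 3.14137203e+00 -1.30407077e-03  3.05438920e+00] [ 0.18535809  0.25489894 -3.58989385] [ 0.39  0.59 -0.28  1.45  0.17  1.12  1.56]
```

View pics/c10.png

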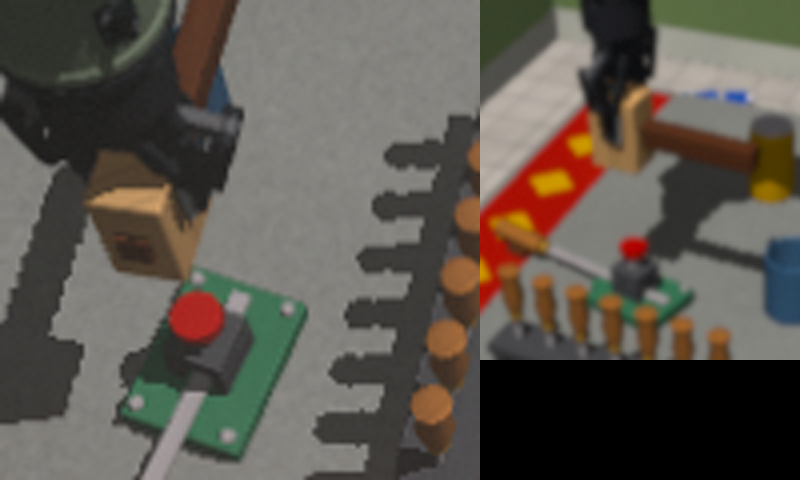

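Request:
servo_tool --targets '[[[0.05,0.62,0],0],[[0.05,0.62,0],0],[[0.05,0.62,0],0],[[0.05,0.62,0],0],[[0.05,0.62,0],0],[[0.05,0.62,0],0],[[0.05,0.62,0],0],[[0.05,0.62,0],0],[[0.05,0.62,0],0],[[0.05,0.62,0],0],[[0.05,0.62,0],0],[[0.05,0.62,0],0]]'

```text
clock: 14.3
position: [0.6384, 0.1752, 0.2453]
tool_rot: [-3.141, -0.001, 3.054]
force: [0.7, -0.1, -4.5]
grip_width: 0.0451
```

Request:
servo_tool --targets '[[[0.05,0.59,0],0],[[0.05,0.59,0],0],[[0,0,0],-0.88],[[0,0,0],-0.88],[[0,0,0],0],[[0,0,0],0]]'

```text
clock: 15.05
position: [0.6387, 0.2333, 0.2455]
tool_rot: [-3.141, -0.0, -3.077]
force: [0.5, 0.5, -4.0]
grip_width: 0.0451
```

Run:
```python
from h import *
s=bot.observe();print(s['position'],s['tool_rot'],s['force'],s['qpos'].round(2))
for n in ["scene","side","wrist"]:
    if n=='wrist': np.save('w5.npy',bot.get_calibration(n)['pose'])
    cv2.imwrite(f"pics/{n}5.png",bot.grab_frame(n))
a=cv2.imread('pics/scene5.png');b=cv2.imread('pics/side5.png')
cv2.imwrite('pics/c11.png',cv2.resize(a[180:330,310:430],None,fx=4,fy=4,interpolation=cv2.INTER_CUBIC))
cv2.imwrite('pics/c12.png',cv2.resize(b[150:290,110:290],None,fx=4,fy=4,interpolation=cv2.INTER_CUBIC))
```

```text
[0.63865981 0.23332747 0.24551603] [-3.14148217e+00 -4.60476405e-04 -3.07733126e+00] [ 0.50346966  0.47374122 -4.04384645] [-0.21  0.62 -0.37  1.41  0.23  1.16  1.02]
```

View pics/c11.png

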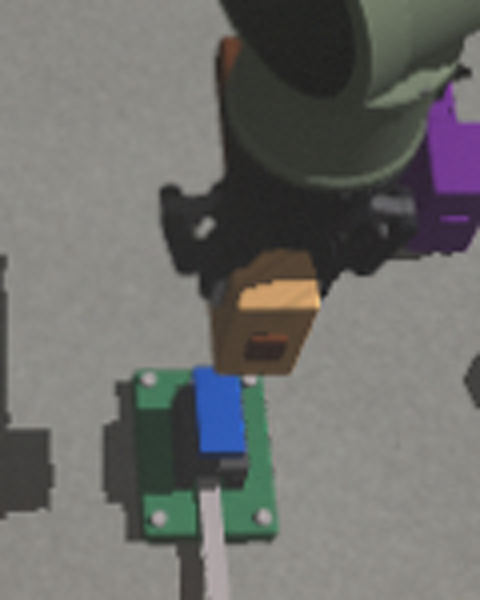

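View pics/c12.png

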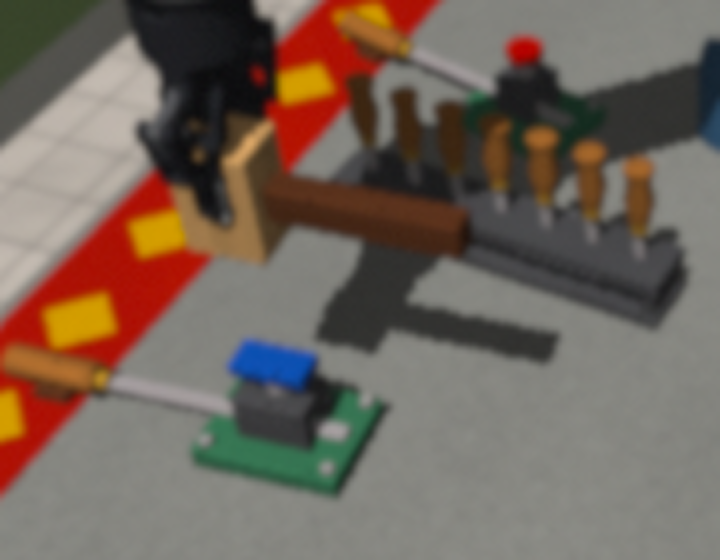

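View pics/wrist5.png

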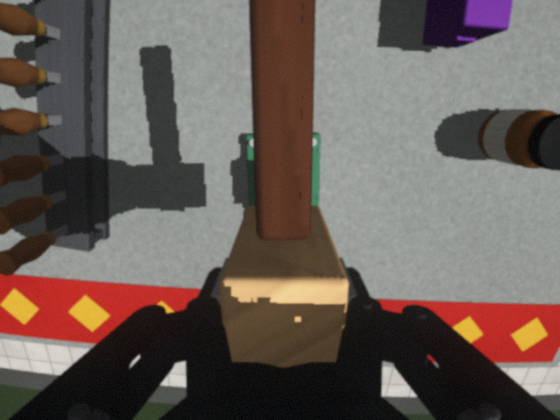

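Request:
servo_tool --targets '[[[0,0,0.2],0],[[0,0,0.4],0],[[0,0,0.4],0],[[0,0,0.4],0],[[0,0,0.2],0],[[0,0,0.1],0],[[0,0,0],0],[[0,0,0],0]]'

```text
clock: 16.2
position: [0.639, 0.2336, 0.1614]
tool_rot: [3.141, 0.001, -3.075]
force: [0.1, -0.0, -4.5]
grip_width: 0.0452
```

Run:
```python
from h import *
s=bot.observe();print(s['position'],s['tool_rot'],s['force'],s['qpos'].round(2))
for n in ["scene","side"]:
    cv2.imwrite(f"pics/{n}6.png",bot.grab_frame(n))
a=cv2.imread('pics/scene6.png');b=cv2.imread('pics/side6.png')
cv2.imwrite('pics/c13.png',cv2.resize(a[210:310,320:420],None,fx=6,fy=6,interpolation=cv2.INTER_CUBIC))
cv2.imwrite('pics/c14.png',cv2.resize(b[180:280,130:260],None,fx=6,fy=6,interpolation=cv2.INTER_CUBIC))
```

```text
[0.63898915 0.23364249 0.16141714] [ 3.14130298e+00  8.35532897e-04 -3.07532449e+00] [ 0.12183797 -0.01554205 -4.50748925] [-0.22  0.7  -0.35  1.49  0.27  1.    0.99]
```

View pics/c13.png

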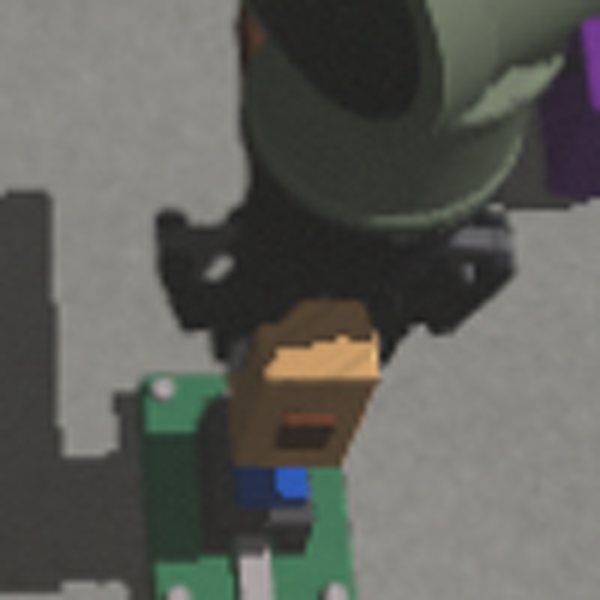

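View pics/c14.png

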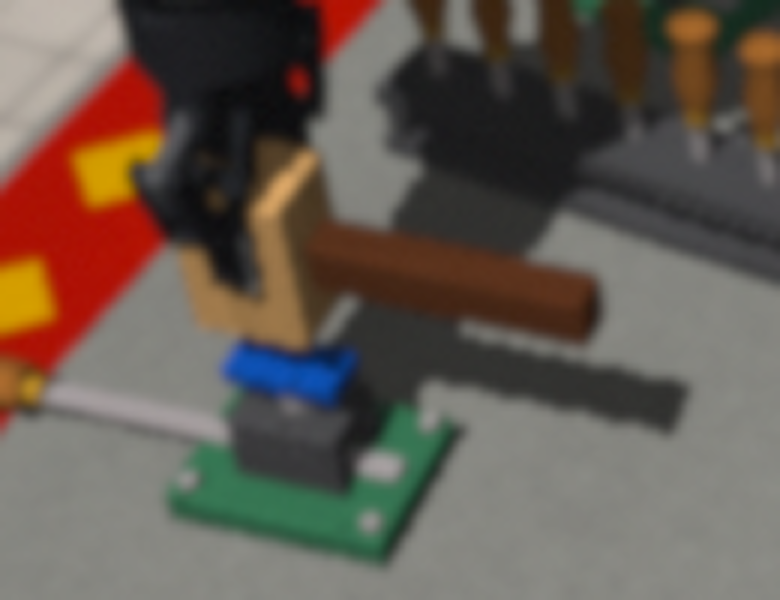

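Run:
```python
from h import *
S=bot.get_calibration('scene'); D=bot.get_calibration('side')
def c(pts,x,y,k): return (np.array(pts,float)+.5)/k-.5+[x,y]
P=plane(S,c([(232,467),(343,467)],320,210,6),.1242);print(P,P.mean(0),'center',P.mean(0)-[.03*.9976,.03*.07,0],np.degrees(np.arctan2(P[1,1]-P[0,1],P[1,0]-P[0,0]))-90)
P=plane(D,c([(202,325),(302,350)],130,180,6),.1242);print(P,P.mean(0),'center',P.mean(0)+[.023*.07,-.023,0],np.degrees(np.arctan2(P[0,1]-P[1,1],P[0,0]-P[1,0])))
Q=plane(D,c([(225,365),(335,390)],130,180,6),.09);print('blue side near edge',Q)
# handle slope: top edge bottom edge in side: handle lower edge points
```

```text
[[0.67447587 0.21341628 0.1242    ]
 [0.67125952 0.25939938 0.1242    ]] [0.6728677  0.23640783 0.1242    ] center [0.6429397  0.23430783 0.1242    ] 4.0011074272015605
[[0.66600107 0.25716392 0.1242    ]
 [0.61282293 0.25501419 0.1242    ]] [0.639412   0.25608905 0.1242    ] center [0.641022   0.23308905 0.1242    ] 2.31492779409506
blue side near edge [[0.66534055 0.24973465 0.09      ]
 [0.60659983 0.24563497 0.09      ]]
```

Request:
servo_tool --targets '[[[0.04,0,0.12],0],[[0,0,0.12],0],[[0,0,0.12],0],[[0,0,0.08],0],[[0,0,0],0],[[0,0,0],0],[[0,0,0],0],[[0,0,0],0]]'

```text
clock: 17.3
position: [0.6368, 0.2334, 0.1389]
tool_rot: [3.142, 0.0, -3.075]
force: [0.3, -0.4, -3.3]
grip_width: 0.0455
```

Run:
```python
from h import *
s=bot.observe();print(s['position'],s['tool_rot'],s['force'],s['qd'].round(3))
for n in ["scene","side"]:
    cv2.imwrite(f"pics/{n}7.png",bot.grab_frame(n))
a=cv2.imread('pics/scene7.png');b=cv2.imread('pics/side7.png')
cv2.imwrite('pics/c15.png',cv2.resize(a[210:310,320:420],None,fx=6,fy=6,interpolation=cv2.INTER_CUBIC))
cv2.imwrite('pics/c16.png',cv2.resize(b[180:280,130:260],None,fx=6,fy=6,interpolation=cv2.INTER_CUBIC))
```

```text
[0.63679581 0.23336184 0.13893232] [ 3.14152144e+00  2.05148014e-04 -3.07533930e+00] [ 0.26270659 -0.40274185 -3.33606525] [ 0.001  0.001  0.     0.002  0.001  0.    -0.001]
```

View pics/c15.png

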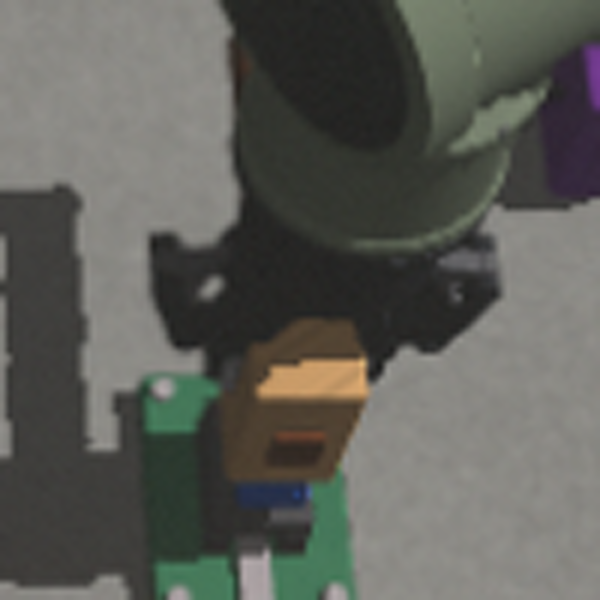

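View pics/c16.png

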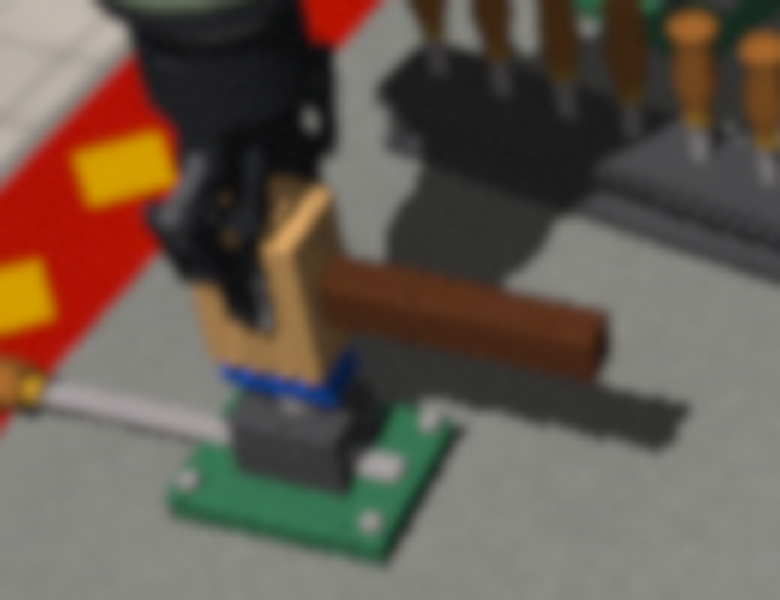

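View pics/scene7.png

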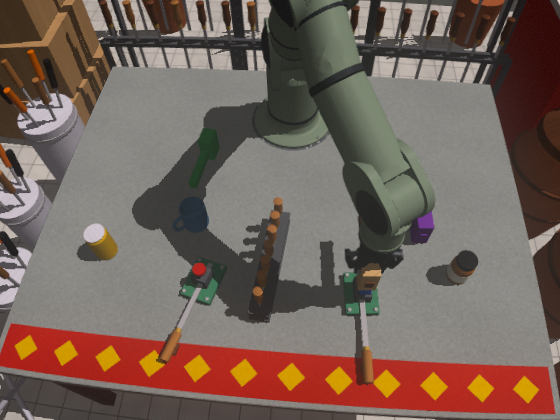

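Run:
```python
from h import *
S=bot.get_calibration('scene'); D=bot.get_calibration('side')
def c(pts,x,y,k): return (np.array(pts,float)+.5)/k-.5+[x,y]
P=plane(S,c([(224,478),(332,481)],320,210,6),.1017);print(P,P.mean(0)-[.03*.9976,.03*.07,0],np.degrees(np.arctan2(P[1,1]-P[0,1],P[1,0]-P[0,0]))-90)
P=plane(D,c([(215,360),(323,388)],130,180,6),.1017);print(P,P.mean(0)+[.0016,-.023,0])
print(bot.observe()['force'])
```

```text
[[0.67024438 0.21297844 0.1017    ]
 [0.66840821 0.25854731 0.1017    ]] [0.63939829 0.23366287 0.1017    ] 2.3074403140730766
[[0.66344735 0.25758326 0.1017    ]
 [0.6052096  0.25560358 0.1017    ]] [0.63592847 0.23359342 0.1017    ]
[-0.21555653 -0.24275653 -4.11667663]
```

```bash
python3 -c "
from workcell import bot
print(bot.job_done())"
```

```text
the job is handed in; nothing more can be done
None
```

I picked up the wooden mallet by its head and pressed the red punch down onto its solid stop, where the vertical force rose to about 32 N. The punch then sprang back up, which the cameras confirmed. I carried the mallet over the skewers with about 6 cm to spare and handed in while still holding it over the blue cap, at about 17 s.

**Last checks before handing in:**
- **Height:** the lower face is about 11–12 mm above the cap. The offset from the tool comes from the table, and the punch stop agrees with it to within 0.2 mm.
- **Level and square:** the tool is upright to well under 1 degree. The mallet is turned about 4 degrees by the tool reading, the same as the cap to within about 2 degrees.
- **Still and clear:** the arm was at rest and the wrist felt only the mallet's weight, so nothing was touching. The mug, jar and can looked undisturbed.

**Where the checks disagreed:**
- **Centring:** along x, the scene camera puts the mallet about 4 mm short of the cap's middle. The side camera puts it within about 1 mm and the wrist estimate at about 0. Sideways, the scene camera and the latest side view agree to about 1 mm; the first side view was 4–5 mm off. All are inside the 10 mm limit.
- **Camera bias:** the side camera read positions about 8 mm lower in x than the scene camera throughout. I therefore relied on the wrist camera and on differences within a single view.

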